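# Seat the axis drive board in the mill's card rack

### The arm

A 6-joint arm with a two-finger parallel gripper is mounted at the origin on the work surface. World frame = base frame: x ahead of the robot, y to its left, z up, the work surface at z = 0. Lengths are in mm, angles in degrees, forces in N, time in s.
With the tool pointing down it reaches from about 300 to 850 mm from the base axis. Payload 4.2 kg.
Tool frame: the origin (TCP) lies at the very end of the fingers, on their centre line; the grasp point (between the pads) lies 19 mm behind it; z points along the fingers, y is the direction in which the jaws open and shut (so a half turn about z gives the same grasp; the last joint's range is limited). The gripper opens to 91 mm and grips with 3 to 60 N. Pads are 32 mm wide; open, the fingers measure 118 mm over their backs; the gripper's body (76 mm by 178 mm) begins 60 mm behind the grasp point.
Start: joints at [75, 18.312, 89.639, -0, 72.044, -1.146], TCP at [137.685, 558.288, 213.976] pointing down, gripper open.
Joint ranges: [-177.97, 177.97], [-48.28, 115.42], [12.27, 149.76], [-77.06, 257.06], [2.81, 150.46], [-146.56, 146.56]. Speed limits (degrees/s): [147.25, 147.25, 180, 180, 180, 180].

### API

Orientations are given as [roll, pitch, yaw] about the fixed x, y, z axes, in that order (R = Rz(yaw) Ry(pitch) Rx(roll)).
In Python, from workcell import env gives the robot as it stands. The module is installed in compiled form; this text tells all that it offers.
- The arm moves only by the tool arm_command, never from a script. Its argument "targets" is a list of rows, each a list of 5 numbers: the closure, from 0 (fully open) to 1 (shut), then the shift along the tool's x, y, z each as a share of 50 cm, from -1 to 1, then the turn about the tool's z as a share of pi/4 rad, from -1 to 1. A call has 1 to 8 rows; each row is the pose to reach, as a shift and turn from the pose measured when the call began, along the tool's axes at that moment; what a row does not reach only later rows make up. A row lasts 1/12 s, in which the tool goes at most 41.7 mm and 7.16 degrees, less where a joint would pass 70% of its speed; a pose out of reach is approached as far as the arm can. A call with a number of a shift or a turn outside -1 to 1 is refused whole. A call with a gripper value outside its range is refused whole. The fingers move at their own pace and stop on an object; "squeeze" is the grip in N (left out, the last holds). Time passes only in rows, so rows that repeat a pose let the fingers close. It gives the time, the measured TCP pose, the force and the opening at its end, in the units of the state.
- env.state(): the state, without advancing time (a new reading comes with each control period).
- env.grab_frame(name): name is "scene" or "top" or "wrist"; returns the picture (400x640x3 uint8, red, green, blue); there is no depth.
- env.camera_params(name): a dict with "camera_matrix" (3x3 intrinsics, pixels), "dist_coeffs" ([k1, k2, p1, p2, k3] as OpenCV has them; the pictures are not rectified), "R" (3x3) and "t" (3): a world point X has camera coordinates R X + t; the wrist camera has in their place "hand_eye" (4x4, takes a point from camera to tool coordinates, whose origin is the TCP and whose axes are the flange's). Camera axes: x right, y down, z forward; pixel columns grow to the right and rows downward; lengths in mm; the calibration is good to about 2 mm. A picture is of the moment at which its call begins: read the wrist's pose just before it. camera_params takes no time and is no camera call.
- env.job_done(): hands the job in, once; it reports no verdict.
The state is a dict: "time_s": time; "qpos": joint angles; "qvel": joint speeds; "effort": joint torques, N m; "ee_pos": TCP position; "ee_rot": TCP orientation; "force": force on the tool from outside, world axes, zero at the start; "torque": the same for the moment, N m; "gripper_width": finger opening in mm.
Only numpy, scipy, OpenCV 4.12 (cv2) and the standard library are available. Lean on these libraries where they do the work, as an engineer would, in place of code of your own. Each camera call takes 0.05 s, during which the arm holds its last target.

### The job

One of the two card racks on the bench has a drive board standing part-way out of its two card guides. Push that board along its guides until it is nearly or fully home, and only then swing both of that rack's black levers all the way in across the board's front plate, so that the board is seated and held.

Things in the scene. Friction and masses are not known exactly. Their poses are not given: they have to be found in the camera images.
- board_front (a point): Centre of the front face of the loose drive board's upright aluminium plate (96 wide, 50 high, 6 thick; spans 8 to 58 mm above the bench). x points along the guides into the rack, y left, z up. Behind it: green board 100 wide, 170 long in all, with finned heat sink (52 mm top). 0.35 kg, about 2 mm play in the guides; starts 40 to 70 mm short of home; push mid-plate along +x.
- rack_home (a point): Where board_front lies when home (hard stop), 33 mm above the bench; x into the rack, y left, z up. Fixed aluminium base, 4 mm thick, from x = -22 to +183 mm, 144 wide; 50 mm high side walls begin at x = +9. Vertical lever pivots: x = -5, y = +62 (left) and -62 mm (right), pins 62 mm high. A like but empty rack stands on the other side of the bench.
- lever_left (a joint): Left (+y) lever, rad about its pivot: 0 = shut, pointing at the centre line across the plate (hard stop); 1.57 = straight out (-x); 2.1 = splayed widest; starts 1.5 to 2.0. Black upright blade, 46 mm long from the pivot, 8 thick, 22 to 52 mm above the bench. Turns with 1 N, stays where left; push it in from its outer side. Its last 0.5 rad can press the board the last 8 mm home.
- lever_right (a joint): Angle (rad) of the right lever (on the -y side), the mirror image of lever_left: 0 = shut, 1.57 = pointing straight out of the rack, starts at 1.5 to 2.0.
Not all that is in view belongs to the job. Leave any pink or red look-alike of the part that bears board_front alone.

How it is judged:
By the outcome, as a careful person would: the job done as asked, in the order asked, and still so for the second after the job is handed in, with the robot touching nothing.
It also fails if it takes over 54 s, if anything falls off the work surface, if the arm or the gripper's body presses on something with over 40 N, if the wrist force passes 120 N, or if a joint passes its speed limit or range.

## Working session

There is one attempt and no reset: what is moved stays moved. The work goes in short steps, Python scripts to look and compute and a tool call to move; the robot and the scene stay as the last step left them, time stands still between calls to the robot, and variables do not carry over. Pictures are saved under pics/ and viewed, and the job is handed in when it is done.

Besides the shell and the picture viewer there is one more tool, called after "Request:" in YAML: its name, and indented under it one key for each argument. arm_command: Moves the arm, as the interface text tells. Shift numbers are shares of 50 cm and turn numbers shares of pi/4 rad, none past 1 either way. Its arguments: {"type":"object","properties":{"targets":{"type":"array"},"squeeze":{"type":"number"}},"required":["targets"]}

```bash
mkdir -p pics
cat > h.py <<'E'
import numpy as np,cv2
from workcell import env
def ray(n,uv,s=None):
    p=env.camera_params(n);K=np.array(p['camera_matrix'],float);d=np.array(p['dist_coeffs'],float)
    x=cv2.undistortPoints(np.array(uv,float).reshape(-1,1,2),K,d).reshape(-1,2)
    v=np.c_[x,np.ones(len(x))]
    R=np.array(p['R']);t=np.array(p['t']).ravel()
    return -R.T@t, v@R
def onz(n,uv,z):
    o,d=ray(n,uv); return o+d*((z-o[2])/d[:,2])[:,None]
def proj(n,P):
    p=env.camera_params(n)
    R=np.array(p['R']);t=np.array(p['t'],float).ravel()
    return cv2.projectPoints(np.array(P,float).reshape(-1,1,3),cv2.Rodrigues(R)[0],t,np.array(p['camera_matrix'],float),np.array(p['dist_coeffs'],float))[0].reshape(-1,2)
E
python3 - <<'E'
from h import *
for n in ('scene','top','wrist'):
    cv2.imwrite(f'pics/{n}0.png',env.grab_frame(n)[:,:,::-1])
    print(n,env.camera_params(n))
print(env.state())
E
```

```text
scene {'camera_matrix': array([[450.22974039,   0.        , 320.68805   ],
       [  0.        , 450.22974039, 197.86814668],
       [  0.        ,   0.        ,   1.        ]]), 'dist_coeffs': array([-0.10986854,  0.        ,  0.        ,  0.        ,  0.        ]), 'R': array([[ 0.8163298 ,  0.57757322,  0.00385264],
       [ 0.34162919, -0.47745165, -0.80952419],
       [-0.46572004,  0.66215489, -0.58707388]]), 't': array([-390.46018746, -106.43121492, 1219.92522638])}
top {'camera_matrix': array([[407.41152861,   0.        , 318.74188161],
       [  0.        , 407.41152861, 207.18696121],
       [  0.        ,   0.        ,   1.        ]]), 'dist_coeffs': array([0.03183156, 0.        , 0.        , 0.        , 0.        ]), 'R': array([[-0.01265846, -0.99945703,  0.03042064],
       [-0.99908746,  0.01140094, -0.04116143],
       [ 0.04079226, -0.03091392, -0.9986893 ]]), 't': array([ 22.72702783, 454.85723775, 823.79176221])}
wrist {'camera_matrix': array([[321.60415211,   0.        , 318.97381938],
       [  0.        , 321.60415211, 203.65634882],
       [  0.        ,   0.  
[... 422 characters left out ...]
  0.00000000e+00,
         1.00000000e+00]])}
{'time_s': 0.15, 'qpos': array([ 7.50000656e+01,  1.83415761e+01,  8.96889523e+01,  7.95243516e-05,
        7.20451287e+01, -1.14735932e+00]), 'qvel': array([-0.01096815, -0.08751726, -0.28547888, -0.00946751,  0.02146902,
       -0.03203858]), 'effort': array([ 4.74716999e-04, -4.12773263e+01, -2.32155776e+01,  7.27977930e-02,
        4.34025074e-02, -9.12828546e-05]), 'ee_pos': array([137.58414597, 557.90786511, 213.33945184]), 'ee_rot': array([-1.79924360e+02, -1.59055075e-03,  1.66147399e+02]), 'force': array([-0.44208413,  0.19706632, -0.24680224]), 'torque': array([ 0.01126384,  0.04430712, -0.01039731]), 'gripper_width': 91.29875533147008}
```

View pics/top0.png

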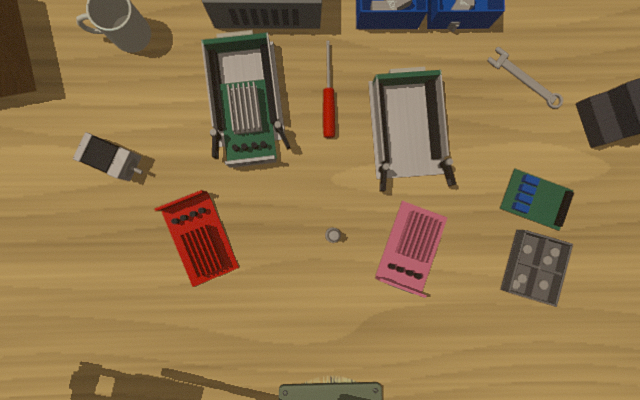

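View pics/scene0.png

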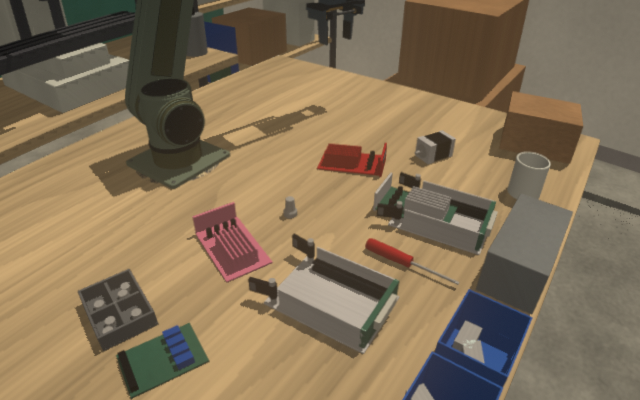

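View pics/wrist0.png

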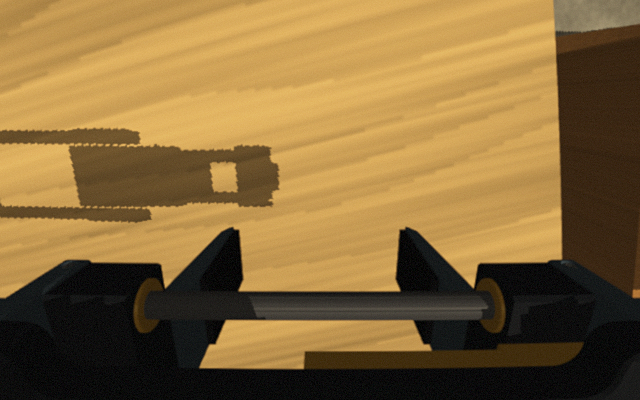

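The rack holding the green board is on the left in the top view, around (245,100). The empty rack is at (410,125), with the red and pink decoys below them. I'll zoom in on the loaded rack.

Run:
```python
from h import *
a=cv2.imread('pics/top0.png')[20:180,190:310]
cv2.imwrite('pics/topz.png',cv2.resize(a,None,fx=3.7,fy=3.7,interpolation=cv2.INTER_CUBIC)[:600])
a=cv2.imread('pics/scene0.png')[160:260,360:510]
cv2.imwrite('pics/scz.png',cv2.resize(a,None,fx=5,fy=5,interpolation=cv2.INTER_CUBIC))
```

```text
(no output)
```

View pics/topz.png

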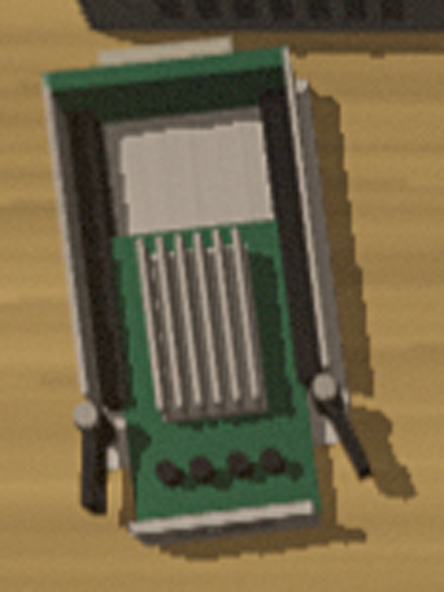

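View pics/scz.png

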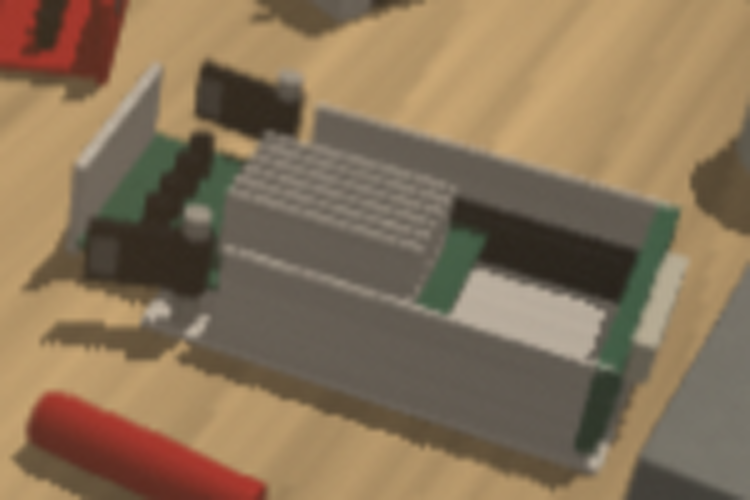

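Run:
```python
from h import *
f=lambda L:np.array(L)/3.7+[190,20]-0.37
pv=onz('top',f([(87,412),(324,385)]),62);print('piv',pv,np.linalg.norm(pv[0]-pv[1]))
pl=onz('top',f([(132,531),(313,513)]),58);print('plate',pl,np.linalg.norm(pl[0]-pl[1]))
tip=onz('top',f([(93,510),(365,477)]),52);print('tips',tip, np.linalg.norm(tip-pv,axis=1))
wl=onz('top',f([(45,75),(83,400)]),50);wr=onz('top',f([(286,48),(325,375)]),50);print('walls',wl,wr)
l=pv[0]-pv[1];l[2]=0;l/=np.linalg.norm(l); x=np.array([l[1],-l[0],0])
yaw=np.degrees(np.arctan2(x[1],x[0]))
for w in (wl,wr): d=w[0]-w[1];print('wall yaw',np.degrees(np.arctan2(d[1],d[0])))
d=pl[0]-pl[1];print('plate yaw',np.degrees(np.arctan2(-d[0],d[1])))
home=pv.mean(0)+5*x;print('home',home,'yaw',yaw)
bf=pl.mean(0);print('board rel',(bf-home)@x,(bf-home)@l)
for i,s in ((0,1),(1,-1)):
    d=tip[i]-pv[i];print('lev',np.arctan2(-d@x,-s*(d@l)))
# scene cross check
sp=onz('scene',np.array([(290,78),(197,214)])/5+[360,160],62);print('scene piv',sp)
```

```text
piv [[600.70207603 218.5495101   62.        ]
 [614.37878914  96.69584963  62.        ]] 122.61878751106438
plate [[539.54946005 196.70174964  58.        ]
 [548.31063311 103.31528501  58.        ]] 93.79653474461021
tips [[551.58078493 217.9484574   52.        ]
 [568.09879191  76.37984052  52.        ]] [50.13244961 51.52260058]
walls [[781.48379212 241.84348536  50.        ]
 [609.79645131 223.29187787  50.        ]] [[796.705378   115.68613073  50.        ]
 [622.66245106  96.94568679  50.        ]]
wall yaw 6.167144888067412
wall yaw 6.145766358743307
plate yaw 5.359590919466236
home [612.50923316 158.18037226  62.        ] yaw 6.404009772224968
board rel -69.06273666968333 -0.4716453099338131
lev 1.6703319000236565
lev 1.8726775551541215
scene piv [[604.77648813 213.34957968  62.        ]
 [618.28057329  92.33455863  62.        ]]
```

```bash
cat >> h.py <<'E'
H=np.array([613.5,157.]);YAW=6.2
c,s=np.cos(np.radians(YAW)),np.sin(np.radians(YAW))
XH=np.array([c,s]);YH=np.array([-s,c])
def rel(p): d=np.array(p[:2])-H; return d@XH,d@YH
def cmd(rx,ry,z):
    from scipy.spatial.transform import Rotation as Ro
    st=env.state();R=Ro.from_euler('xyz',st['ee_rot'],degrees=True).as_matrix()
    p=np.r_[H+rx*XH+ry*YH,z];d=R.T@(p-st['ee_pos'])/500
    t=(st['ee_rot'][2]-(180+YAW)+180)%360-180
    print('rel',np.round(rel(st['ee_pos']),1),'z',st['ee_pos'][2].round(1),'F',st['force'].round(1),'w',st['gripper_width'],'->',d.round(4),'turn',round(t/45,4),'t',st['time_s'])
E
python3 -c "
from h import *
cmd(-115,0,150)
print(onz('top',[(329,88),(329,135),(322,110),(336,110),(205,193),(240,265)],10))"
```

```text
rel [-429.8  450. ] z 213.3 F [-0.4  0.2 -0.2] w 91.29875533147008 -> [-0.9001 -0.6293  0.1275] turn -0.4456 t 0.15
[[700.83725547  -7.00221526  10.        ]
 [603.36590878  -5.70283902  10.        ]
 [655.22127756   8.03377001  10.        ]
 [655.09233607 -20.83871089  10.        ]
 [486.39746722 247.03836191  10.        ]
 [340.31836384 177.44033642  10.        ]]
```

Request:
arm_command:
  targets:
    - [1,-0.9,-0.629,0.12,-0.446]
    - [1,-0.9,-0.629,0.12,-0.446]
    - [1,-0.9,-0.629,0.12,-0.446]
    - [1,-0.9,-0.629,0.12,-0.446]
    - [1,-0.9,-0.629,0.12,-0.446]
    - [1,-0.9,-0.629,0.12,-0.446]
    - [1,-0.9,-0.629,0.12,-0.446]
    - [1,-0.9,-0.629,0.12,-0.446]
  squeeze: 20

```text
time_s: 0.82
ee_pos: [354.7, 309.1, 177.7]
ee_rot: [-179.9, -0.0, -173.8]
force: [0.6, 0.5, -0.5]
gripper_width: 40.9
```

```bash
python3 -c "
from h import *
cmd(-115,0,150)"
```

```text
rel [-240.8  179.2] z 177.7 F [ 0.6  0.5 -0.5] w 40.942423158188184 -> [-0.2514 -0.3585  0.0557] turn 0.0008 t 0.8167
```

Request:
arm_command:
  targets:
    - [1,-0.251,-0.358,0.055,0]
    - [1,-0.251,-0.358,0.055,0]
    - [1,-0.251,-0.358,0.055,0]
    - [1,-0.251,-0.358,0.055,0]
    - [1,-0.251,-0.358,0.055,0]
    - [1,-0.251,-0.358,0.055,0]
    - [1,-0.251,-0.358,0.055,0]
    - [1,-0.251,-0.358,0.055,0]

```text
time_s: 1.48
ee_pos: [498.6, 144.6, 149.9]
ee_rot: [-180.0, -0.1, -173.9]
force: [1.1, 0.8, 0.9]
gripper_width: 0.2
```

```bash
cat >> h.py <<'E'
def wray(uv,st):
    from scipy.spatial.transform import Rotation as Ro
    p=env.camera_params('wrist');T=np.array(p['hand_eye']);R=Ro.from_euler('xyz',st['ee_rot'],degrees=True).as_matrix()
    x=cv2.undistortPoints(np.array(uv,float).reshape(-1,1,2),np.array(p['camera_matrix']),np.array(p['dist_coeffs'])).reshape(-1,2)
    v=np.c_[x,np.ones(len(x))]@(R@T[:3,:3]).T
    return st['ee_pos']+R@T[:3,3],v
def wonz(uv,z,st):
    o,d=wray(uv,st);return o+d*((z-o[2])/d[:,2])[:,None]
E
python3 -c "
from h import *
cmd(-105,0,18)
cv2.imwrite('pics/w1.png',env.grab_frame('wrist')[:,:,::-1])"
```

```text
rel [-1.156e+02  1.000e-01] z 149.9 F [1.1 0.8 0.9] w 0.22392897931222228 -> [-0.0218  0.      0.2638] turn -0.0017 t 1.4833
```

View pics/w1.png

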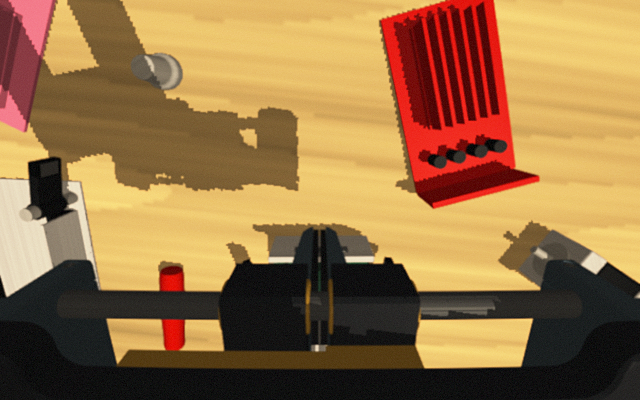

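```bash
python3 -c "
from h import *
a=cv2.imread('pics/w1.png')[210:290,220:420]
cv2.imwrite('pics/w1z.png',cv2.resize(a,None,fx=4,fy=4,interpolation=cv2.INTER_CUBIC))
st=env.state()
for uv in [(270,261),(376,263),(271,237),(372,237)]:
  for z in (58,8): print(uv,z,np.round(rel(wonz([uv],z,st)[0]),1))
"
```

```text
(270, 261) 58 [-63.5 -44.1]
(270, 261) 8 [-37.8 -52.5]
(376, 263) 58 [-61.3  52.1]
(376, 263) 8 [-35.2  61.9]
(271, 237) 58 [-87.  -42.1]
(271, 237) 8 [-65.8 -50.1]
(372, 237) 58 [-86.9  47.2]
(372, 237) 8 [-65.7  56.1]
```

View pics/w1z.png

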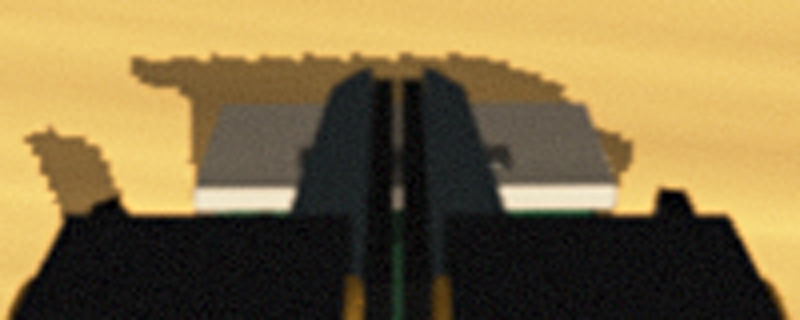

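Request:
arm_command:
  targets:
    - [1,-0.01,0.004,0.08,0]
    - [1,-0.022,0.004,0.16,0]
    - [1,-0.022,0.004,0.24,0]
    - [1,-0.022,0.004,0.264,0]
    - [1,-0.022,0.004,0.264,0]
    - [1,-0.022,0.004,0.264,0]

```text
time_s: 2.03
ee_pos: [507.8, 149.8, 18.2]
ee_rot: [-180.0, -0.2, -173.7]
force: [-0.0, 0.4, 0.2]
gripper_width: 0.2
```

```bash
sed -i 's/H=np.array(\[613.5,157.\])/H=np.array([613.,158.5])/' h.py; python3 -c "
from h import *
cmd(-26,0,18)
cv2.imwrite('pics/t2.png',cv2.resize(env.grab_frame('top')[20:180,190:310,::-1],None,fx=3.7,fy=3.7,interpolation=cv2.INTER_CUBIC))"
```

```text
rel [-105.5    2.7] z 18.2 F [-0.   0.4  0.2] w 0.1790772515434649 -> [-0.159  -0.0057  0.    ] turn 0.0031 t 2.0333
```

View pics/t2.png

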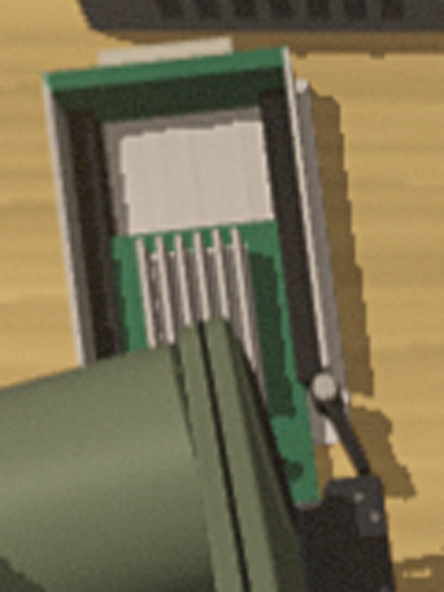

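Request:
arm_command:
  targets:
    - [1,-0.016,-0.005,0,0]
    - [1,-0.032,-0.005,0,0]
    - [1,-0.048,-0.005,0,0]
    - [1,-0.064,-0.005,0,0]
    - [1,-0.08,-0.005,0,0]
    - [1,-0.096,-0.005,0,0]
    - [1,-0.112,-0.005,0,0]
    - [1,-0.128,-0.005,0,0]

```text
time_s: 2.75
ee_pos: [572.8, 154.1, 19.5]
ee_rot: [-180.0, -0.1, -173.7]
force: [-5.9, -1.2, 5.6]
gripper_width: 0.4
```

```bash
python3 -c "
from h import *
cmd(-16,0,18)
cv2.imwrite('pics/t3.png',cv2.resize(env.grab_frame('top')[20:180,190:310,::-1],None,fx=3.7,fy=3.7,interpolation=cv2.INTER_CUBIC))
cv2.imwrite('pics/w3.png',env.grab_frame('wrist')[:,:,::-1])"
```

```text
rel [-40.4   0. ] z 19.5 F [-5.9 -1.2  5.6] w 0.44226342706909527 -> [-0.0489 -0.0001  0.0029] turn 0.0021 t 2.75
```

View pics/t3.png

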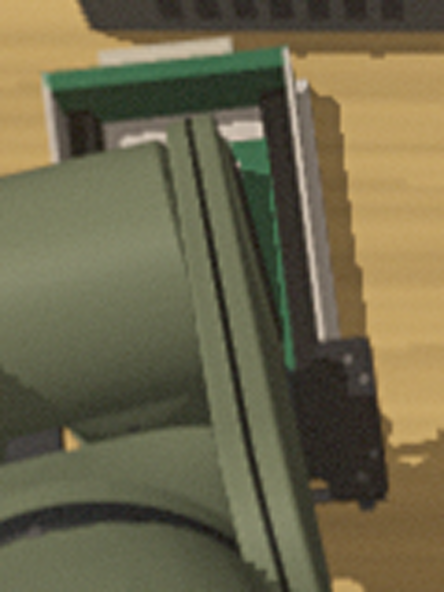

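View pics/w3.png

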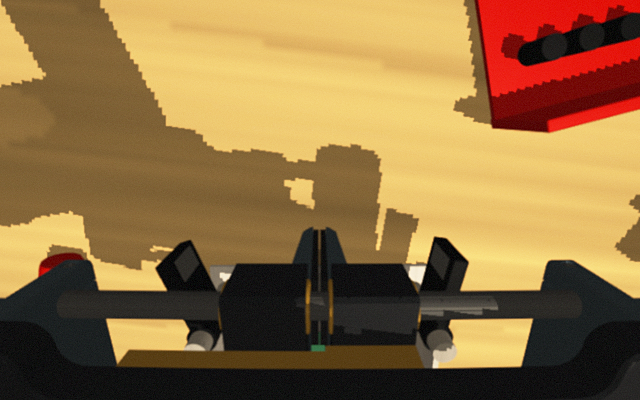

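Request:
arm_command:
  targets:
    - [1,-0.012,0,0.002,0]
    - [1,-0.02,0,0.002,0]
    - [1,-0.028,0,0.002,0]
    - [1,-0.034,0,0.002,0]
    - [1,-0.038,0,0.002,0]

```text
time_s: 3.27
ee_pos: [594.8, 156.7, 18.3]
ee_rot: [180.0, 0.2, -173.7]
force: [-1.1, 0.3, -1.0]
gripper_width: 0.2
```

```bash
python3 -c "
from h import *
cmd(-16,0,18)"
```

```text
rel [-18.3   0.2] z 18.3 F [-1.1  0.3 -1. ] w 0.2120123724208827 -> [-0.0046 -0.0004  0.0006] turn 0.0023 t 3.2667
```

Request:
arm_command:
  targets:
    - [1,-0.003,0,0,0]
    - [1,-0.006,0,0,0]
    - [1,-0.008,0,0,0]
    - [1,-0.008,0,0,0]

```text
time_s: 3.6
ee_pos: [595.5, 156.7, 18.2]
ee_rot: [-180.0, -0.2, -173.7]
force: [-9.8, -1.4, 6.1]
gripper_width: 0.4
```

```bash
python3 -c "
from h import *
cmd(-16,0,18)
cv2.imwrite('pics/w4.png',env.grab_frame('wrist')[:,:,::-1])
cv2.imwrite('pics/s4.png',cv2.resize(env.grab_frame('scene')[140:260,340:510,::-1],None,fx=4.5,fy=4.5,interpolation=cv2.INTER_CUBIC))"
```

```text
rel [-17.6   0.1] z 18.2 F [-9.8 -1.4  6.1] w 0.39711737842593764 -> [-0.0033 -0.0003  0.0005] turn 0.002 t 3.6
```

View pics/s4.png

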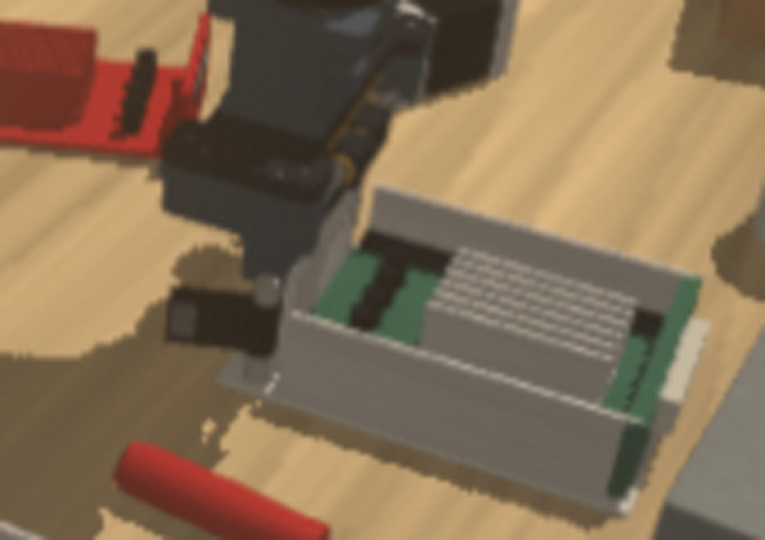

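Request:
arm_command:
  targets:
    - [1,-0.004,0,0,0]
    - [1,-0.008,0,0,0]
    - [1,-0.012,0,0,0]
    - [1,-0.014,0,0,0]

```text
time_s: 4.03
ee_pos: [595.1, 156.6, 18.4]
ee_rot: [-179.9, -1.1, -173.7]
force: [-21.3, -1.7, 16.5]
gripper_width: 0.8
```

```bash
python3 -c "
from h import *
cmd(-16,0,18)"
```

```text
rel [-18.   0.] z 18.4 F [-21.3  -1.7  16.5] w 0.7522740572488502 -> [-0.0041 -0.0001  0.0008] turn 0.0016 t 4.0333
```

The board stopped against a firm resistance, with the force rising to 21 N and no further travel. I'll back off and check it is home before touching the levers.

Request:
arm_command:
  targets:
    - [1,0.06,0,0,0]
    - [1,0.1,0,0,0]
    - [1,0.1,0,-0.08,0]
    - [1,0.1,0,-0.16,0]
    - [1,0.1,0,-0.22,0]
    - [1,0.18,0,-0.22,0]
    - [1,0.22,0,-0.22,0]
    - [1,0.22,0,-0.22,0]

```text
time_s: 4.7
ee_pos: [484.9, 144.5, 131.6]
ee_rot: [-179.9, -1.1, -173.7]
force: [-1.2, 0.1, -0.0]
gripper_width: 0.4
```

```bash
python3 -c "
from h import *
cmd(-45,100,90)
cv2.imwrite('pics/t5.png',cv2.resize(env.grab_frame('top')[20:180,190:310,::-1],None,fx=3.7,fy=3.7,interpolation=cv2.INTER_CUBIC))
cv2.imwrite('pics/w5.png',env.grab_frame('wrist')[:,:,::-1])"
```

```text
rel [-1.289e+02 -1.000e-01] z 131.6 F [-1.2  0.1 -0. ] w 0.36149213464498864 -> [-0.1697  0.1999  0.0798] turn 0.0023 t 4.7
```

View pics/t5.png

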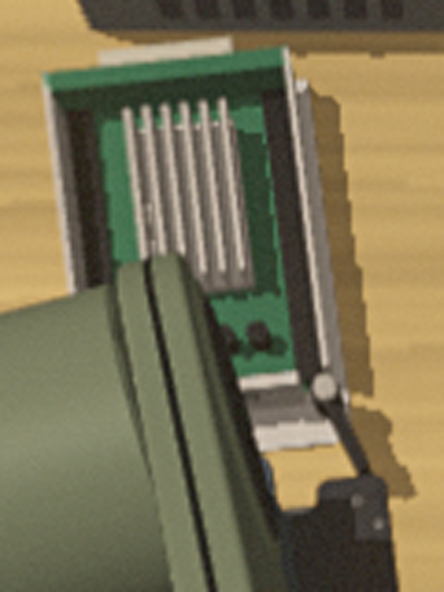

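View pics/w5.png

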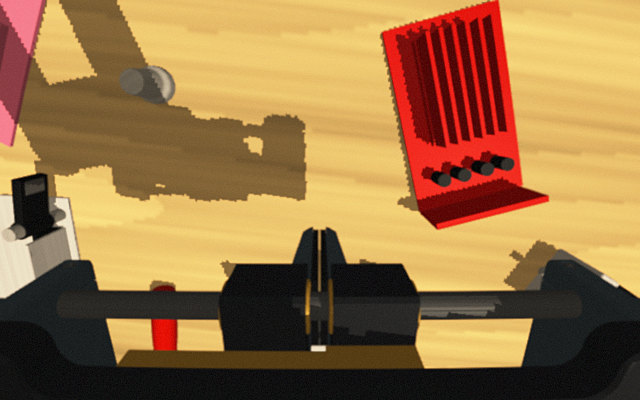

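Request:
arm_command:
  targets:
    - [1,-0.085,0.1,0,0]
    - [1,-0.17,0.2,0.02,0]
    - [1,-0.17,0.2,0.06,0]
    - [1,-0.17,0.2,0.06,0]
    - [1,-0.17,0.2,0.12,0]
    - [1,-0.17,0.2,0.19,0]
    - [1,-0.17,0.2,0.22,0]
    - [1,-0.17,0.2,0.22,0]

```text
time_s: 5.47
ee_pos: [558.5, 252.4, 15.2]
ee_rot: [-179.8, -1.3, -173.7]
force: [-0.3, 0.3, -0.6]
gripper_width: 0.3
```

```bash
python3 -c "
from h import *
cmd(-45,40,20)
cv2.imwrite('pics/w6.png',env.grab_frame('wrist')[:,:,::-1])"
```

```text
rel [-44.1  99.2] z 15.2 F [-0.3  0.3 -0.6] w 0.30749362323910373 -> [ 0.0023 -0.1185 -0.0092] turn 0.0021 t 5.4667
```

View pics/w6.png

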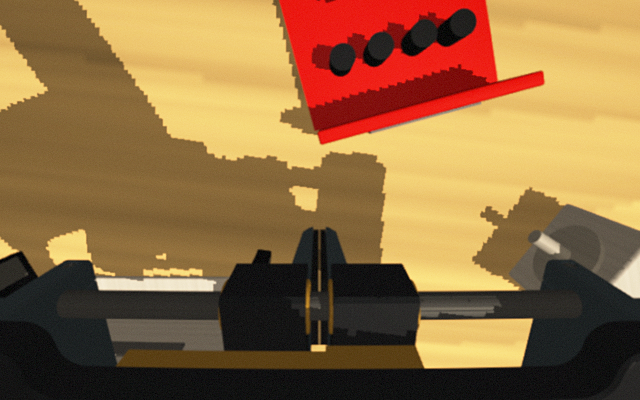

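Request:
arm_command:
  targets:
    - [1,0,-0.03,-0.008,0]
    - [1,0,-0.05,-0.008,0]
    - [1,0,-0.07,-0.008,0]
    - [1,0,-0.09,-0.008,0]
    - [1,0,-0.11,-0.008,0]
    - [1,0,-0.12,-0.008,0]
    - [1,0,-0.12,-0.008,0]

```text
time_s: 6.1
ee_pos: [566.9, 191.4, 22.2]
ee_rot: [-179.8, -1.1, -173.8]
force: [0.3, 0.2, 0.0]
gripper_width: 0.5
```

```bash
python3 -c "
from h import *
cmd(-27,32,20)"
```

```text
rel [-42.2  37.7] z 22.2 F [0.3 0.2 0. ] w 0.46061294554428833 -> [-0.0305 -0.0114  0.0038] turn 0.0 t 6.1
```

Request:
arm_command:
  targets:
    - [1,-0.01,-0.006,0.003,0]
    - [1,-0.018,-0.012,0.003,0]
    - [1,-0.024,-0.012,0.003,0]
    - [1,-0.028,-0.012,0.003,0]
    - [1,-0.03,-0.012,0.003,0]
    - [1,-0.03,-0.012,0.003,0]

```text
time_s: 6.6
ee_pos: [582.6, 187.1, 20.2]
ee_rot: [-179.8, -1.1, -173.8]
force: [-0.3, -0.2, -1.2]
gripper_width: 0.6
```

```bash
python3 -c "
from h import *
cmd(-27,32,20)"
```

```text
rel [-27.1  31.7] z 20.2 F [-0.3 -0.2 -1.2] w 0.5995514108099579 -> [-0.0003  0.0005  0.0004] turn 0.0005 t 6.6
```

Request:
arm_command:
  targets:
    - [1,-0.003,0,0,0]
    - [1,-0.006,0,0,0]
    - [1,-0.009,0,0,0]
    - [1,-0.01,0,0,0]

```text
time_s: 6.93
ee_pos: [582.9, 187.1, 20.1]
ee_rot: [-179.8, -1.7, -173.8]
force: [-12.8, -1.8, 9.3]
gripper_width: 0.5
```

```bash
python3 -c "
from h import *
cmd(-27,32,20)"
```

```text
rel [-26.8  31.6] z 20.1 F [-12.8  -1.8   9.3] w 0.5194600456701117 -> [0.0003 0.0007 0.0002] turn 0.0007 t 6.9333
```

Request:
arm_command:
  targets:
    - [1,0.06,0,0,0]
    - [1,0.12,0,0,0]
    - [1,0.12,0,-0.08,0]
    - [1,0.12,0,-0.16,0]
    - [1,0.12,0,-0.22,0]
    - [1,0.2,0,-0.22,0]
    - [1,0.24,0,-0.22,0]
    - [1,0.24,0,-0.22,0]

```text
time_s: 7.6
ee_pos: [463.3, 174.5, 134.5]
ee_rot: [-179.8, -1.8, -173.7]
force: [0.5, 0.5, -0.4]
gripper_width: 0.6
```

```bash
python3 -c "
from h import *
cmd(-45,-100,90)
cv2.imwrite('pics/s7.png',cv2.resize(env.grab_frame('scene')[140:260,340:510,::-1],None,fx=4.5,fy=4.5,interpolation=cv2.INTER_CUBIC))"
```

```text
rel [-147.1   32.1] z 134.5 F [ 0.5  0.5 -0.4] w 0.6430695758576819 -> [-0.2065 -0.2642  0.0836] turn 0.0019 t 7.6
```

View pics/s7.png

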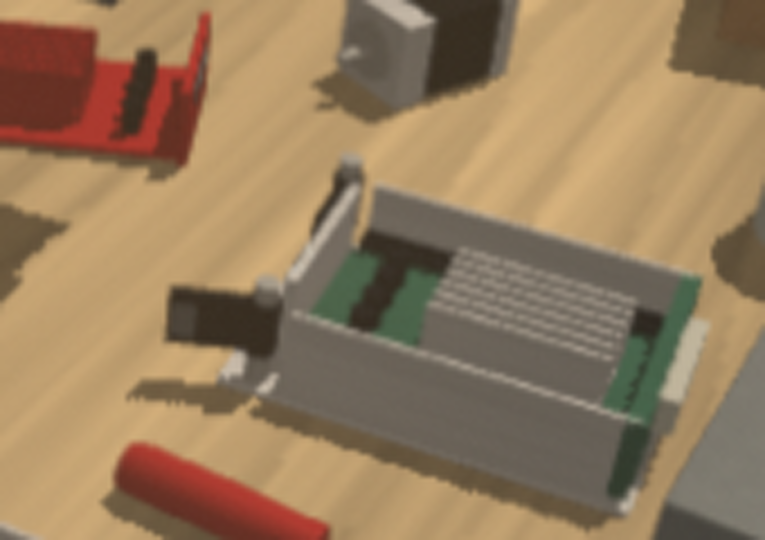

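The left lever lies flat across the plate, at about (335,195) in the crop. The right lever is still open. Next is the right one.

Request:
arm_command:
  targets:
    - [1,0,-0.07,0,0]
    - [1,-0.04,-0.14,0,0]
    - [1,-0.1,-0.2,0,0]
    - [1,-0.16,-0.264,0,0]
    - [1,-0.2,-0.268,0,0]
    - [1,-0.2,-0.268,0.04,0]
    - [1,-0.2,-0.268,0.04,0]
    - [1,-0.2,-0.268,0.04,0]

```text
time_s: 8.32
ee_pos: [578.9, 52.5, 110.6]
ee_rot: [-179.8, -1.8, -173.7]
force: [1.5, 0.7, 0.5]
gripper_width: 0.2
```

```bash
python3 -c "
from h import *
cmd(-45,-100,20)
cv2.imwrite('pics/w8.png',env.grab_frame('wrist')[:,:,::-1])"
```

```text
rel [ -45.4 -101.7] z 110.6 F [1.5 0.7 0.5] w 0.24118333914676662 -> [-0.0064  0.0041  0.1811] turn 0.0016 t 8.3167
```

View pics/w8.png

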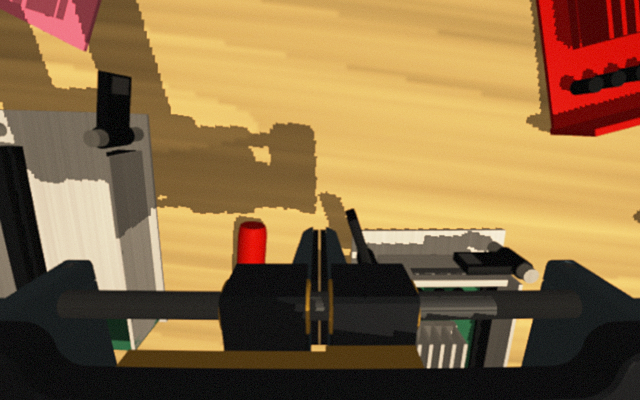

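```bash
python3 -c "
from h import *
st=env.state()
for uv in [(350,212),(357,210),(240,230),(266,230)]: print([np.round(rel(wonz([uv],z,st)[0]),1) for z in (52,15)])"
```

```text
[array([-51.9, -78.7]), array([-40.6, -75.1])]
[array([-53.5, -73.5]), array([-42.4, -69. ])]
[array([ -37.3, -162.9]), array([ -23.7, -172.7])]
[array([ -37.4, -142.9]), array([ -23.8, -149.4])]
```

Request:
arm_command:
  targets:
    - [1,0,-0.004,0.07,0]
    - [1,0,-0.004,0.14,0]
    - [1,0,-0.004,0.18,0]
    - [1,0,-0.004,0.18,0]
    - [1,0,-0.004,0.18,0]

```text
time_s: 8.78
ee_pos: [576.6, 50.6, 22.0]
ee_rot: [-179.8, -1.7, -173.6]
force: [0.2, -0.5, -0.4]
gripper_width: 0.5
```

Request:
arm_command:
  targets:
    - [1,0,0.03,0,0]
    - [1,0,0.05,0,0]
    - [1,0,0.07,0,0]
    - [1,0,0.09,0,0]
    - [1,0,0.11,0,0]
    - [1,0,0.128,0,0]
    - [1,0,0.128,0,0]

```text
time_s: 9.37
ee_pos: [569.3, 116.4, 22.0]
ee_rot: [-179.9, -1.7, -173.6]
force: [0.3, -0.0, -0.2]
gripper_width: 0.7
```

```bash
python3 -c "
from h import *
cmd(-27,-32,20)"
```

```text
rel [-48.  -37.1] z 22.0 F [ 0.3 -0.  -0.2] w 0.7303918180873535 -> [-0.0421  0.0101  0.0028] turn 0.0053 t 9.3667
```

Request:
arm_command:
  targets:
    - [1,-0.01,0.005,0.003,0]
    - [1,-0.02,0.01,0.003,0]
    - [1,-0.028,0.01,0.003,0]
    - [1,-0.036,0.01,0.003,0]
    - [1,-0.041,0.01,0.003,0]
    - [1,-0.041,0.01,0.003,0]

```text
time_s: 9.87
ee_pos: [589.6, 123.6, 19.6]
ee_rot: [-179.9, -1.7, -173.6]
force: [0.7, 0.8, -0.2]
gripper_width: 0.4
```

Request:
arm_command:
  targets:
    - [1,-0.003,0,0,0]
    - [1,-0.006,0,0,0]
    - [1,-0.009,0,0,0]
    - [1,-0.01,0,0,0]

```text
time_s: 10.2
ee_pos: [589.9, 123.6, 19.5]
ee_rot: [-179.9, -2.3, -173.6]
force: [-12.8, 0.5, 9.9]
gripper_width: 0.4
```

```bash
python3 -c "
from h import *
cmd(-27,-32,20)"
```

```text
rel [-26.7 -32.2] z 19.5 F [-12.8   0.5   9.9] w 0.4386578818136317 -> [ 0.0006  0.0004 -0.0009] turn 0.0039 t 10.2
```

Request:
arm_command:
  targets:
    - [1,0.06,0,0,0]
    - [1,0.12,0,0,0]
    - [1,0.12,0,-0.08,0]
    - [1,0.12,0,-0.16,0]
    - [1,0.12,0,-0.24,0]
    - [1,0.2,0,-0.28,0]
    - [1,0.26,0,-0.28,0]
    - [1,0.26,0,-0.28,0]

```text
time_s: 10.87
ee_pos: [461.7, 109.2, 166.3]
ee_rot: [-179.9, -2.4, -173.6]
force: [-1.4, -0.6, 0.1]
gripper_width: 0.2
```

Request:
arm_command:
  targets:
    - [1,0,-0.08,-0.05,0]
    - [1,0,-0.16,-0.05,0]
    - [1,0,-0.24,-0.05,0]
    - [1,0,-0.32,-0.05,0]
    - [1,0,-0.4,-0.05,0]
    - [1,0,-0.48,-0.05,0]
    - [1,0,-0.5,-0.05,0]
    - [1,0,-0.5,-0.05,0]

```text
time_s: 11.53
ee_pos: [491.0, -142.1, 191.6]
ee_rot: [-179.8, -2.3, -173.9]
force: [0.1, 0.2, 0.3]
gripper_width: 0.3
```

```bash
python3 -c "
from h import *
cmd(-45,-100,90)
t=env.grab_frame('top')[:,:,::-1]
cv2.imwrite('pics/t9f.png',t)
cv2.imwrite('pics/t9.png',cv2.resize(t[20:180,190:310],None,fx=3.7,fy=3.7,interpolation=cv2.INTER_CUBIC))
cv2.imwrite('pics/s9.png',cv2.resize(env.grab_frame('scene')[140:260,340:510,::-1],None,fx=4.5,fy=4.5,interpolation=cv2.INTER_CUBIC))"
```

```text
rel [-153.8 -285.7] z 191.6 F [0.1 0.2 0.3] w 0.33132278417598177 -> [-0.225   0.3724  0.1928] turn -0.0021 t 11.5333
```

View pics/t9.png

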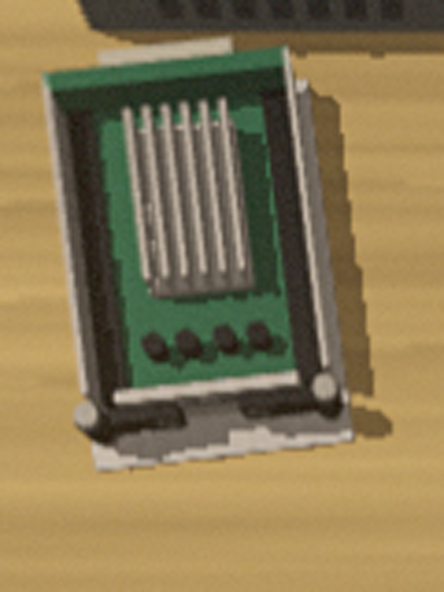

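View pics/s9.png

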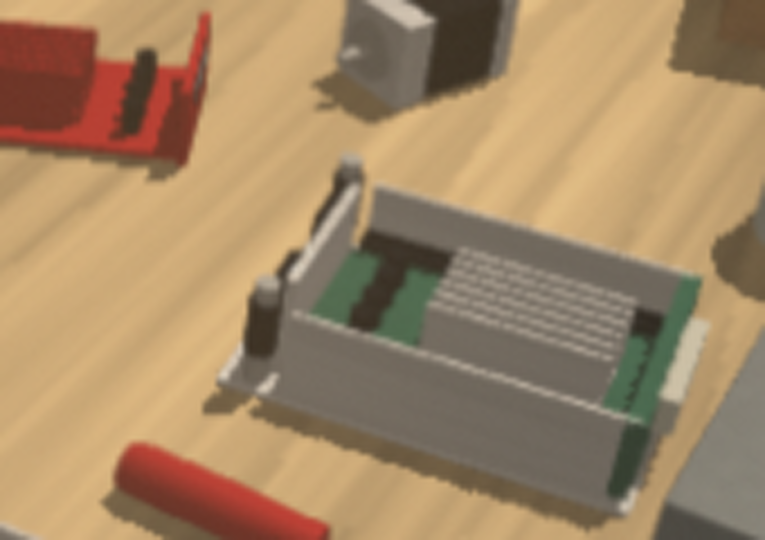

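View pics/t9f.png

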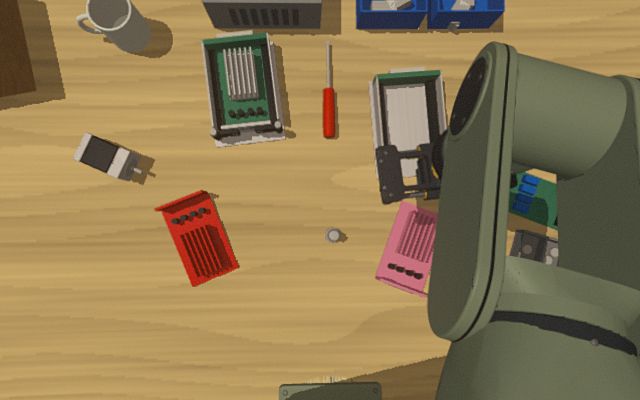

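Both levers lie across the plate, at about (145,415) and (285,400) in the top crop. The plate edge is right behind them and nothing else has moved. I'll check the numbers, then hand in.

```bash
python3 -c "
from h import *
f=lambda L:np.array(L)/3.7+[190,20]-0.37
print('plate top front', [np.round(rel(p),1) for p in onz('top',f([(118,402),(298,383)]),58)])
print('pins', [np.round(rel(p),1) for p in onz('top',f([(87,415),(324,386)]),62)])
print('lever tips', [np.round(rel(p),1) for p in onz('top',f([(184,410),(243,404)]),52)])
print(env.state()['force'], env.job_done())"
```

```text
plate top front [array([-1.3, 45.4]), array([ -1.7, -48.1])]
pins [array([-7.3, 61.2]), array([ -5.8, -61.5])]
lever tips [array([-7.7, 13. ]), array([ -8. , -17.9])]
the job is handed in; nothing more can be done
[-0.10400801  0.03360057 -0.23648272] None
```

The drive board is seated and held. I pushed it about 67 mm along its guides to the hard stop, and only then swung the left and then the right lever shut across its front plate. I handed the job in at about 11.6 s, with the gripper clear of everything.

- **Board:** It stopped firmly, with the push force rising to 21 N and no further travel. In the last top view the plate's front face is about 1.5 mm short of my estimate of home, which is within the calibration error.
- **Levers:** Both stopped at the same depth, about 9 mm in front of where the gripper had stopped the board. That matches a shut lever. In the last top view their tips lie at y of about +13 and −18 mm (shut is ±16), square across the plate.
- **Disagreements:** The top and scene cameras differed by about 5 mm on the rack's sideways position, and the wrist view agreed with the top camera. With each push I also saw 6 to 16 N of vertical force that I did not explain. All the forces I read stayed well under the limits.
- **Other objects:** In the last top view, the red look-alike, the screwdriver and everything else I could see had not moved. The arm hid part of the pink look-alike and the empty rack there, but it stayed well above them.

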